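# Check a ring's stone through the loupe while it turns on the bench turntable

## Robot

A 7-joint arm with a two-finger parallel gripper is mounted at the origin on the work surface. World frame = base frame: x ahead of the robot, y to its left, z up, the work surface at z = 0. Lengths are in m, angles in rad, forces in N, time in s.
With the tool pointing down it reaches from about 0.35 to 0.9 m from the base axis. Payload 8.1 kg.
Tool frame: the origin (TCP) lies midway between the tips of the shut fingers; the grasp point (between the pads) lies 19 mm behind it; z points along the fingers, y is the line along which they close (so a half turn about z gives the same grasp; the last joint's range is limited). The gripper opens to 92 mm and grips with 3 to 60 N. Pads are 19 mm wide; open, the fingers measure 130 mm over their backs; the gripper's body (75 mm by 190 mm) begins 47 mm behind the grasp point.
Start: joints at [1.112, 0.434, 0.025, 1.573, -0.012, 1.134, -0.075], TCP at [0.218, -0.586, 0.227] pointing down, gripper open.
Joint ranges: [-2.62, 2.62], [-0.44, 2.09], [-1.27, 1.32], [0.08, 2.57], [-1.32, 4.46], [0.12, 2], [-2.74, 2.74]. Speed limits (rad/s): [2.22, 2.22, 3.01, 3.01, 3.14, 3.14, 3.14].

## Interface

Orientations are given as a rotation vector (axis times angle).
In Python, from cell import observe, cams, job gives the robot as it stands. The module is installed in compiled form; this text tells all that it offers.
- The arm moves only by the tool step_arm, never from a script. Its argument "steps" is a list of rows, each a list of 6 numbers: the shift along the world's x, y, z in mm, then the turn, a rotation vector about the world's x, y, z in rad. In form: [[dx, dy, dz, rx, ry, rz], ...]. A call has 1 to 20 rows; each row shifts and turns the commanded pose from where the row before left it; what a row does not reach is not made up. A row lasts 1/12 s, in which the tool goes at most 41.7 mm and 7.16 degrees, less where a joint would pass 70% of its speed; a pose out of reach is approached as far as the arm can. A call with a gripper value outside its range is refused whole. "gripper" is the opening, from 0 (shut) to 1 (fully open), set as the call begins (left out, the last holds). The fingers move at their own pace and stop on an object; "force" is the grip in N (left out, the last holds). Time passes only in rows, so rows that do not move let the fingers close. It gives the time, the measured TCP pose, the force, the opening and the grip force at its end, in the units of the state.
- observe(): the state, without advancing time (a new reading comes with each control period).
- cams.get_image(name): name is "scene" or "top" or "wrist"; returns the picture (400x640x3 uint8, red, green, blue); there is no depth.
- cams.get_calibration(name): a dict with "fov_y" (degrees; the focal length in pixels is half the picture's height over the tangent of half this angle, whatever the lens; pixels are square), "cx", "cy" (the principal point, pixels), "world_to_cam" (4x4, takes a point from world to camera coordinates). Camera axes: x right, y up, looking along -z (the intrinsics and any distortion apply to the point x, -y, -z); pixel columns grow to the right and rows downward; lengths in m; the calibration is good to about 2 mm. The wrist camera is an equidistant fisheye: a pixel r from the principal point sees the ray r / f radians off the axis. A picture is of the moment at which its call begins: read the wrist's pose just before it. get_calibration takes no time and is no camera call; for the wrist camera it gives the pose at the moment of the call.
- job.sign_off(): hands the job in; it is judged then, once.
The state is a dict: "clock": time; "joints": joint angles; "dq": joint speeds; "joint_efforts": joint torques, N m; "position": TCP position; "ee_rot": TCP orientation; "force": force on the tool from outside, world axes, zero at the start; "ft_torque": the same for the moment, N m; "width": opening from 0.0 (shut) to 1.0 (fully open); "gripper_force": force on a finger pad.
Only numpy, scipy, OpenCV 4.12 (cv2) and the standard library are available. Lean on these libraries where they do the work, as an engineer would, in place of code of your own. Each camera call takes 0.05 s, during which the arm holds its last target. There are 200 camera calls.

## Task

Check the ring's stone as it turns under the bench lamp: set the turntable going by its finger knob so that it runs on freely at about one turn in eight seconds, then, with the hand loupe held level by its handle about 50 mm above the stone, go round with the stone and keep it in the middle of the glass for a good six seconds while the turntable runs on by itself. Touch neither the ring nor its block, and never spin the turntable fast or shove it hard. Afterwards lay the loupe gently back flat on its mat and let go, leaving the other things on the bench where they are; the turntable may be left running.

Things in the scene. Friction and masses are not known exactly. Their poses are not given: they have to be found in the camera images.
- turntable: bench turntable, 280 mm across and 70 mm high: grey cast foot 170 mm across with a slim column, fixed to the bench, carrying a flat horizontal aluminium disc. Origin on the axis of rotation at bench height; z up. Together with the disc it counts as the turntable
- disc (a joint): rotation of the disc about the vertical axis, rad, positive anticlockwise from above; no stops, either way will do. Nominally 2 kg and 0.02 kg m2 on a ball bearing with little friction (0.0001 N m plus 0.0003 N m s per rad/s): from 0.9 rad/s it loses about 0.02 rad/s each second. One turn in 8 s is 0.8 rad/s; one turn in 5 to 14 s is good for the check
- disc_center (a point): centre of the disc's upper face, on the axis of rotation, 70 mm above the bench; the disc is 140 mm in radius and 12 mm thick
- knob_top (a point): centre of the top of the black finger knob that stands on the disc 120 mm from the axis; an upright cylinder 20 mm in diameter, 36 mm high above the disc (top 106 mm above the bench). Push it sideways, along its circle, with the closed fingertips; it takes well under 1 N
- ring_block: small dark hardwood block, 50 x 50 mm and 28 mm high, standing loose on the disc 60 to 100 mm from the axis on the side away from the knob, with a gold ring standing in its slot, stone uppermost. 90 g; carried round by friction. Origin at the centre of its underside, z up
- stone (a point): top of the ring's green stone (15 mm in diameter), above the centre of the block, 50 mm above the block's underside and so 120 mm above the bench
- loupe: hand loupe lying flat on its mat: round lens in a black rim, 68 mm across and 16 mm thick, on a straight pale wooden handle 20 mm wide, 18 mm high, 105 mm long; 110 g. Origin at its underside near the handle's front end; x from handle to lens, z up. Handle from x = -91 to +14 mm, then a thin ferrule, rim from x = 32 to 100 mm; centre of mass near x = -10 mm
- lens (a point): centre of the loupe's lens, 66 mm along x from the loupe's origin, 8 mm above its underside. Hold it within about 10 mm horizontally of the stone, 50 mm above it (30 to 75 mm is in focus) and level
- handle (a point): where to grip the loupe: on the handle's axis near its front end, at x = -10 mm of the loupe, 9 mm above its underside; grip across the handle's 20 mm width, from above, with about 30 N
- mat: flat black rubber mat, 260 x 150 mm and 4 mm thick, fixed to the bench, the loupe's place; origin at the centre of its underside, long side along its x
- soldering_block: bystander: pale soldering board, 100 x 150 x 32 mm, at the back of the bench
- pliers: bystander: pliers with blue handles lying on the bench, 160 mm long
- jar: bystander: amber glass jar, 68 mm across and 65 mm high
There are look-alikes about, which are no part of the job. Leave any pink or turquoise look-alike of the ring_block alone.

How it is judged:
By the outcome, as a careful person would: the job done as asked, in the order asked, and still so for the second after the job is handed in, with the robot touching nothing.
It also fails if it takes over 64 s, if anything falls off the work surface, if the arm or the gripper's body presses on something with over 40 N, if the wrist force passes 120 N, or if a joint passes its speed limit or range.

## Working session

There is one attempt and no reset: what is moved stays moved. The work goes in short steps, Python scripts to look and compute and a tool call to move; the robot and the scene stay as the last step left them, time stands still between calls to the robot, and variables do not carry over. Pictures are saved under pics/ and viewed, at most 10 in all, crops included, and the job is handed in when it is done.

Besides the shell and the picture viewer there is one more tool, called after "Emit:" as name(argument=value, ...) on one line, values as JSON. step_arm: Moves the arm, as the interface text tells. Its arguments: {"type":"object","properties":{"steps":{"type":"array","items":{"type":"array","items":{"type":"number"}}},"gripper":{"type":"number"},"force":{"type":"number"}},"required":["steps"]}

```bash
mkdir -p pics
cat > h.py <<'E'
import numpy as np, cv2
from cell import observe, cams, job
def cal(n):
    c=cams.get_calibration(n); f=200/np.tan(np.radians(c["fov_y"])/2); return f,c["cx"],c["cy"],np.array(c["world_to_cam"])
def ray(n,u,v,c=None):
    f,cx,cy,T=c or cal(n); a=np.array([(u-cx),-(v-cy)])
    if n=="wrist":
        r=np.hypot(*a);t=r/f;d=np.array([*(a/max(r,1e-9)*np.sin(t)),-np.cos(t)])
    else: d=np.array([a[0]/f,a[1]/f,-1])
    R=T[:3,:3]; return -R.T@T[:3,3], R.T@d
def onz(n,u,v,z,c=None):
    o,d=ray(n,u,v,c); return o+d*(z-o[2])/d[2]
def proj(n,p,c=None):
    f,cx,cy,T=c or cal(n); q=T[:3,:3]@np.array(p)+T[:3,3]
    if n=="wrist":
        r=np.hypot(q[0],q[1]);t=np.arctan2(r,-q[2]);s=f*t/max(r,1e-9); return cx+s*q[0],cy-s*q[1]
    return cx+f*q[0]/-q[2],cy-f*q[1]/-q[2]
def save(n,name):
    im=cams.get_image(n); cv2.imwrite(f"pics/{name}.png",im[:,:,::-1]); return im
E
python3 - <<'E'
from h import *
save("top","top0"); save("scene","scene0")
for n in("top","scene"):
  f,cx,cy,T=cal(n);print(n,f,cx,cy,-T[:3,:3].T@T[:3,3]);print(T.round(3))
s=observe();print(s["clock"],s["position"],s["ee_rot"],s["force"])
E
```

```text
top 413.16194019704466 318.1280626791316 200.20617312330378 [ 0.37129655 -0.00615868  1.5511088 ]
[[ 0.022 -1.     0.021 -0.046]
 [ 0.985  0.025  0.17  -0.63 ]
 [-0.171  0.017  0.985 -1.465]
 [ 0.     0.     0.     1.   ]]
scene 391.05117885249615 317.9803313186195 199.73274040324566 [1.39594915 0.26213429 0.98506527]
[[-0.323  0.946 -0.014  0.217]
 [-0.697 -0.227  0.681  0.362]
 [ 0.641  0.23   0.733 -1.676]
 [ 0.     0.     0.     1.   ]]
0.1 [ 0.2174937  -0.58545773  0.22605019] [-3.09075285e+00 -5.55510394e-01  5.76214549e-04] [ 0.35844698  0.44619391 -0.61120365]
```

View pics/top0.png

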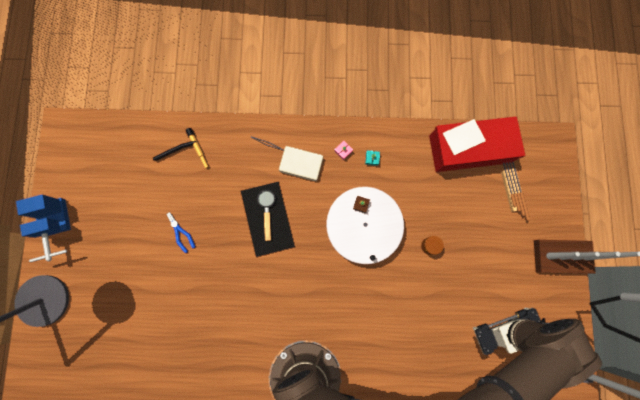

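View pics/scene0.png

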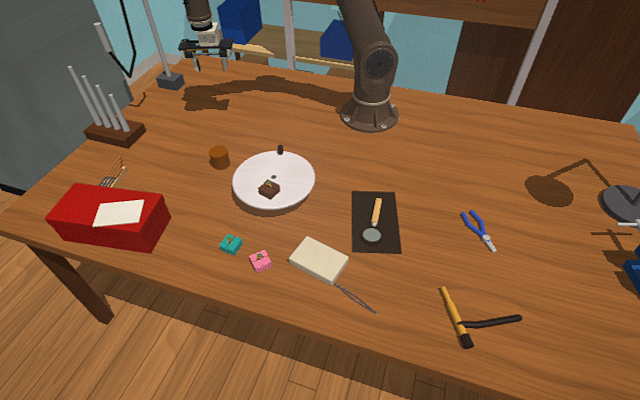

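The top view shows the disc centre near (366,225), the knob at (373,258), the dark ring block at (361,204), the lens at (266,199) and the handle end at (268,241). The scene view agrees.

```bash
cat >> h.py <<'E'
def blobs(mask,box,mn=4):
    m=np.zeros_like(mask,np.uint8);x0,y0,x1,y1=box;m[y0:y1,x0:x1]=mask[y0:y1,x0:x1]
    n,l,st,c=cv2.connectedComponentsWithStats(m); return sorted([(int(st[i,4]),*c[i].round(2),*st[i,:4]) for i in range(1,n) if st[i,4]>=mn],reverse=True)
E
python3 - <<'E'
from h import *
im=cv2.imread("pics/top0.png");hsv=cv2.cvtColor(im,cv2.COLOR_BGR2HSV);H,S,V=cv2.split(hsv)
w=((S<40)&(V>170)).astype(np.uint8)
print("white",b:=blobs(w,(320,180,410,270),50))
m=np.zeros_like(w);m[180:270,320:410]=w[180:270,320:410]
cn=max(cv2.findContours(m,0,1)[0],key=len);e=cv2.fitEllipse(cv2.convexHull(cn));print(e)
P=onz("top",*e[0],.07);print("disc",P)
dk=(V<110).astype(np.uint8)
for x in blobs(dk,(330,190,402,262),8):print("dark",x,onz("top",x[1],x[2],.098),onz("top",x[1],x[2],.09))
g=((H>35)&(H<90)&(S>80)).astype(np.uint8);print("green",blobs(g,(330,190,402,262),1))
h=((H>10)&(H<30)&(S>60)&(V>150)).astype(np.uint8)
for x in blobs(h,(255,205,280,245),20):print("handle",x,onz("top",x[1],x[2],.018))
ys,xs=np.nonzero(h[205:245,255:280]);Q=np.array([onz("top",x+255,y+205,.02)[:2] for x,y in zip(xs,ys)])
c=Q.mean(0);d=np.linalg.svd(Q-c)[2][0];d*=np.sign(d[0]);t=(Q-c)@d;print(c,d,t.min(),t.max())
cr=np.hstack([cv2.resize(im[170:270,315:415],(400,400),interpolation=2),cv2.resize(im[170:270,225:325],(400,400),interpolation=2)])
cv2.imwrite("pics/c0.png",cr)
# scene checks
s=cv2.imread("pics/scene0.png");Hs,Ss,Vs=cv2.split(cv2.cvtColor(s,cv2.COLOR_BGR2HSV))
w=((Ss<40)&(Vs>150)).astype(np.uint8);m=np.zeros_like(w);m[140:220,225:325]=w[140:220,225:325]
e=cv2.fitEllipse(cv2.convexHull(max(cv2.findContours(m,0,1)[0],key=len)));print("scene disc",e,onz("scene",*e[0],.07))
print("sgreen",blobs(((Hs>35)&(Hs<90)&(Ss>80)).astype(np.uint8),(240,160,300,205),1))
for x in blobs((Vs<90).astype(np.uint8),(272,138,290,158),5):print("sk",x,onz("scene",x[1],x[2],.09))
E
```

```text
white [(4344, np.float64(365.01), np.float64(225.86), np.int32(327), np.int32(187), np.int32(77), np.int32(77))]
((364.892822265625, 225.05213928222656), (75.4261474609375, 77.4638442993164), 131.4211883544922)
disc [ 0.54110323 -0.20177237  0.07      ]
dark (137, np.float64(361.13), np.float64(205.07), np.int32(355), np.int32(197), np.int32(14), np.int32(16)) [ 0.60923918 -0.18442215  0.098     ] [ 0.61054916 -0.18540357  0.09      ]
dark (96, np.float64(393.77), np.float64(253.94), np.int32(382), np.int32(242), np.int32(20), np.int32(20)) [ 0.43864477 -0.29977001  0.098     ] [ 0.43901555 -0.30138647  0.09      ]
dark (20, np.float64(372.35), np.float64(257.4), np.int32(370), np.int32(255), np.int32(6), np.int32(5)) [ 0.42492154 -0.22449917  0.098     ] [ 0.42521677 -0.22570123  0.09      ]
green [(8, np.float64(362.0), np.float64(202.5), np.int32(361), np.int32(201), np.int32(3), np.int32(4))]
handle (167, np.float64(266.75), np.float64(225.84), np.int32(264), np.int32(212), np.int32(7), np.int32(29)) [0.53526862 0.15696895 0.018     ]
[0.53516301 0.15674763] [0.99642504 0.0844816 ] -0.052821757555803026 0.05212568989584206
scene disc ((273.2743225097656, 179.74435424804688), (57.82097244262695, 82.35759735107422), 82.94044494628906) [ 0.55547139 -0.19743245  0.07      ]
sgreen [(9, np.float64(267.67), np.float64(181.89), np.int32(266), np.int32(181), np.int32(4), np.int32(3))]
sk (44, np.float64(279.98), np.float64(149.32), np.int32(278), np.int32(145), np.int32(5), np.int32(10)) [ 0.4234204  -0.22623264  0.09      ]
```

View pics/c0.png

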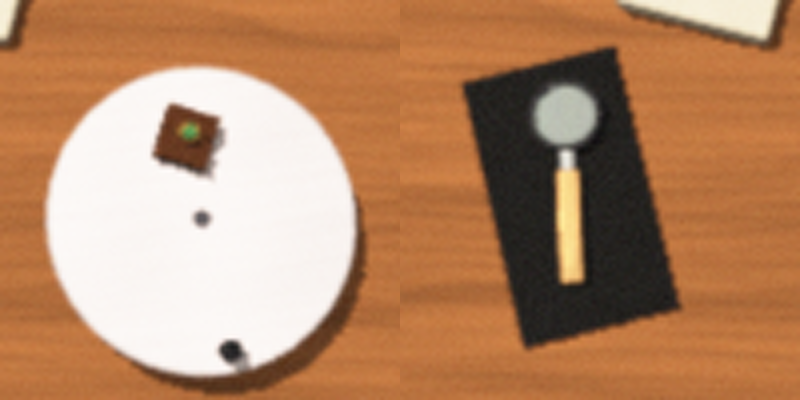

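The crop confirms the disc hub at about (365.5,224.5), the knob at (372.7,257.5) and the loupe pointing away from the robot. I'll push the knob clockwise, towards +y, so the arm finishes on the loupe's side.

Emit:
step_arm(steps=[[8,12,0,0,0,-0.02],[16,24,0,0,0,-0.02],[16,24,0,0,0,-0.02],[16,24,0,0,0,-0.02],[16,24,0,0,0,-0.02],[16,24,0,0,0,-0.02],[16,24,0,0,0,-0.02],[16,24,0,0,0,-0.02],[16,24,0,0,0,-0.02],[16,24,0,0,0,-0.02],[16,24,0,0,0,-0.02],[16,24,0,0,0,-0.02],[16,24,0,0,0,-0.02],[14,16,-5,0,0,-0.01],[0,0,-25,0,0,0],[0,0,-30,0,0,0],[0,0,-30,0,0,0],[0,0,-30,0,0,0],[0,0,-20,0,0,0],[0,0,0,0,0,0]], gripper=0, force=30)

```text
clock: 1.77
position: [0.4289, -0.2684, 0.0829]
ee_rot: [-3.135, -0.135, 0.01]
force: [-0.5, 1.2, 1.0]
width: 0.003
gripper_force: 0.0
```

Run:
```python
from h import *
c=cal("wrist");im=save("wrist","w0");s=observe();print(s["clock"],s["position"],s["ee_rot"],s["force"],s["width"],s["joints"])
t=save("top","top1");
for p in([.543,-.203,.07],[.425,-.225,.106],[.564,.159,.02]):print(proj("wrist",p,c))
cv2.imwrite("pics/c1.png",np.hstack([im[:,:,::-1][:400,120:520],cv2.resize(t[170:270,315:415,::-1],(400,400),interpolation=2)]))
```

```text
1.8167 [ 0.43008298 -0.26905592  0.08503796] [-3.13634079 -0.13468261  0.00657961] [0.07835885 0.17487372 0.33543591] 0.004323592211210388 [ 0.52350355  0.42572009 -0.09132595  2.00655426  0.0571689   0.71650574
 -1.0879865 ]
(np.float64(219.72394885353734), np.float64(45.46957409265136))
(np.float64(231.13281014386973), np.float64(273.60355451377154))
(np.float64(-19.786776186510735), np.float64(80.02660896640644))
```

View pics/c1.png

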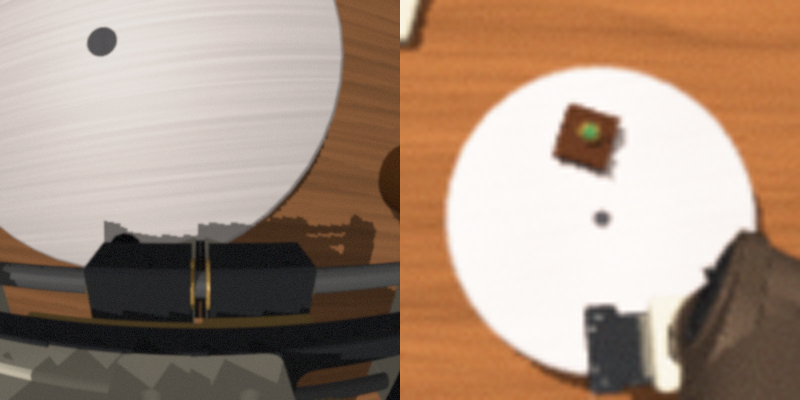

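Run:
```python
from h import *
c=cal("wrist");s=observe();p=s["position"];print(c[:3],-c[3][:3,:3].T@c[3][:3,3],c[3][2,:3])
for d in([0,0,0],[0,.019,0],[0,-.019,0],[.0095,.019,0],[.0095,.019,.04],[.0095,.045,.03]):print(d,np.round(proj("wrist",p+np.array(d),c)))
for a in range(0,360,60):
  print(np.round(proj("wrist",[.425+.01*np.cos(np.radians(a)),-.225+.01*np.sin(np.radians(a)),.106],c)))
```

```text
(np.float64(309.70691628693146), 319.8064650215625, 207.23590560539208) [ 0.50341659 -0.26475048  0.24498792] [0.26699262 0.02209018 0.96344536]
[0, 0, 0] [318. 256.]
[0, 0.019, 0] [284. 253.]
[0, -0.019, 0] [351. 258.]
[0.0095, 0.019, 0] [285. 237.]
[0.0095, 0.019, 0.04] [275. 270.]
[0.0095, 0.045, 0.03] [224. 255.]
[230. 257.]
[215. 264.]
[216. 280.]
[232. 290.]
[247. 284.]
[247. 267.]
```

The wrist view shows the hub at (222,41) and the fingers hiding most of the knob, with something dark showing at about (245,238). I'll check the clearance from the scene camera.

Run:
```python
from h import *
s=save("scene","s1");print(proj("scene",[.425,-.225,.106]),proj("scene",observe()["position"]))
w=cv2.imread("pics/w0.png")
cv2.imwrite("pics/c2.png",np.hstack([cv2.resize(s[100:220,220:340,::-1],(480,480),interpolation=2),cv2.resize(w[220:340,220:300],(320,480),interpolation=2)]))
```

```text
(np.float64(279.74176901255436), np.float64(146.1456948745101)) (np.float64(267.75695140421544), np.float64(148.92022916753518))
```

View pics/c2.png

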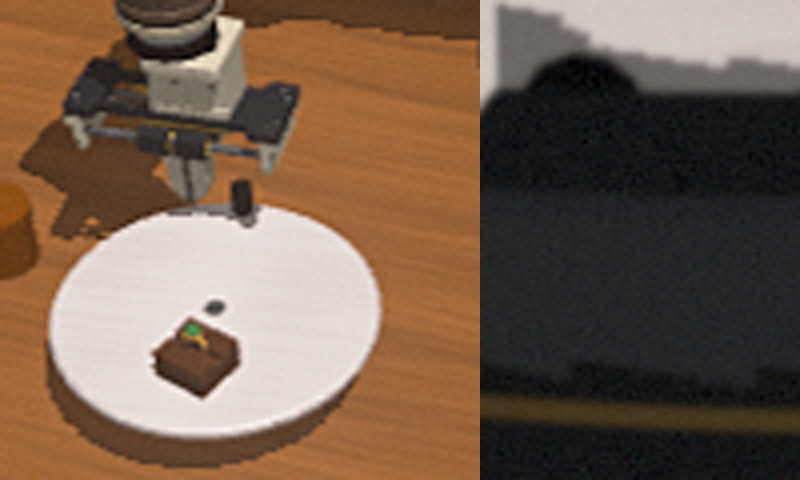

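Run:
```python
import numpy as np
v=[4,4,4]+[2]*7+list(np.arange(2.5,9.1,.5))+[9,9]
a=np.arctan2(-.0655,-.113);C=np.array([543,-203.]);p=np.array([430,-269.]);r=131.
for i,s in enumerate(v):
  a-=s/120; r=max(120,r-1.5); q=C+r*np.array([np.cos(a),np.sin(a)]); d=(q-p).round(1);p=p+d;print(i,d.tolist(),end=' ')
print(p,np.degrees(a)%360)
```

```text
0 [-1.1, 4.8] 1 [-0.7, 4.5] 2 [-0.4, 4.5] 3 [0.5, 2.5] 4 [0.6, 2.5] 5 [0.6, 2.5] 6 [0.7, 2.4] 7 [-0.3, 2.1] 8 [-0.6, 1.8] 9 [-0.6, 1.9] 10 [-0.8, 2.4] 11 [-0.8, 2.9] 12 [-0.8, 3.4] 13 [-0.9, 3.9] 14 [-0.8, 4.4] 15 [-0.7, 5.0] 16 [-0.6, 5.5] 17 [-0.3, 6.0] 18 [0.0, 6.5] 19 [0.5, 6.9] 20 [0.8, 7.5] 21 [1.5, 7.9] 22 [2.1, 8.2] 23 [2.9, 8.5] 24 [3.5, 8.3] 25 [4.1, 8.0] [ 438.4 -144.2] 150.6541832113658
```

Emit:
step_arm(steps=[[-1,4.8,0,0,0,0],[-0.7,4.5,0,0,0,0],[-0.4,4.5,0,0,0,0],[0.5,2.5,0,0,0,0],[0.6,2.5,0,0,0,0],[0.6,2.5,0,0,0,0],[0.7,2.4,0,0,0,0],[-0.3,2.1,0,0,0,0],[-0.6,1.8,0,0,0,0],[-0.6,1.9,0,0,0,0],[-0.8,2.4,0,0,0,-0.02],[-0.8,2.9,0,0,0,-0.02],[-0.8,3.4,0,0,0,-0.02],[-0.9,3.9,0,0,0,-0.02],[-0.8,4.4,0,0,0,-0.03],[-0.7,5,0,0,0,-0.03],[-0.6,5.5,0,0,0,-0.03],[-0.3,6,0,0,0,-0.03],[0,6.5,0,0,0,-0.03],[0.5,6.9,0,0,0,-0.03]])

```text
clock: 3.58
position: [0.4251, -0.193, 0.0868]
ee_rot: [3.129, -0.278, -0.0]
force: [-0.6, -0.1, -0.1]
width: 0.006
gripper_force: 0.0
```

Emit:
step_arm(steps=[[0.8,7.5,0,0,0,-0.03],[1.5,7.9,0,0,0,-0.03],[2.1,8.2,0,0,0,-0.03],[2.9,8.5,0,0,0,-0.03],[3.5,8.3,0,0,0,-0.03],[1.5,4,0,0,0,0],[0,0,10,0,0,0.05],[0,0,20,0,0,0.05],[0,0,30,0,0,0.05],[0,0,30,0,0,0.05]])

```text
clock: 4.42
position: [0.4366, -0.1488, 0.1773]
ee_rot: [-3.136, 0.19, 0.003]
force: [0.2, -0.2, 0.7]
width: 0.004
gripper_force: 0.0
```

```bash
cat >> h.py <<'E'
C0=np.array([.543,-.203])
def track(save_as=None):
    "time, stone angle & knob angle (rad) & radii from the top picture"
    t=observe()["clock"]; im=cams.get_image("top"); out=[t]
    if save_as: cv2.imwrite(f"pics/{save_as}.png",im[:,:,::-1])
    H,S,V=cv2.split(cv2.cvtColor(im,cv2.COLOR_RGB2HSV))
    yy,xx=np.mgrid[:400,:640]; disc=np.hypot(xx-365,yy-225)<40
    g=((H>35)&(H<90)&(S>80)&disc).astype(np.uint8); b=blobs(g,(320,180,410,270),3)
    k=((V<70)&disc).astype(np.uint8)
    for q,z in((b,.115),([x for x in blobs(k,(320,180,410,270),8) if x[0]<60],.09)):
        for x in q:
            d=onz("top",x[1],x[2],z)[:2]-C0; out.append((x[0],round(float(np.hypot(*d)),4),round(float(np.degrees(np.arctan2(d[1],d[0]))),1)))
        out.append('|')
    return out
E
python3 - <<'E'
from h import *
s=observe();print(s["position"],s["ee_rot"],s["force"])
for i in range(4):print(track("tr%d"%i))
E
```

```text
[ 0.43664038 -0.14883063  0.17731658] [-3.13569721  0.19041746  0.0033158 ] [ 0.16281104 -0.15027522  0.67371003]
[4.4167, (8, 0.0744, -58.3), '|', (36, 0.0897, 136.7), (8, 0.138, 152.0), '|']
[4.4667, (9, 0.0744, -61.3), '|', (32, 0.0885, 136.6), '|']
[4.5167, (7, 0.0743, -62.9), '|', (46, 0.1003, 141.8), '|']
[4.5667, (9, 0.0737, -65.7), '|', (34, 0.089, 136.7), (10, 0.1354, 151.3), '|']
```

Emit:
step_arm(steps=[[4,10,0,0,0,0.01],[8,20,0,0,0,0.02],[10,24,0,0,0,0.02],[10,24,0,0,0,0.02],[10,24,0,0,0,0.02],[10,24,0,0,0,0.02],[10,24,0,0,0,0.02],[10,24,0,0,0,0.02],[10,24,0,0,0,0.02],[10,24,0,0,0,0.02],[10,24,0,0,0,0.017],[10,24,-5,0,0,0],[8,20,-15,0,0,0],[7,18,-20,0,0,0],[0,0,-15,0,0,0],[0,0,0,0,0,0]], gripper=0.5)

```text
clock: 5.95
position: [0.5614, 0.1605, 0.117]
ee_rot: [3.137, 0.135, -0.012]
force: [-0.2, -1.1, -0.1]
width: 0.498
gripper_force: 0.0
```

Run:
```python
from h import *
print(track("tr5"))
c=cal("wrist");s=observe();im=save("wrist","w1");p=s["position"];print(s["clock"],p,s["ee_rot"],s["width"])
H,S,V=cv2.split(cv2.cvtColor(im,cv2.COLOR_RGB2HSV))
h=((H>10)&(H<30)&(S>60)&(V>120)).astype(np.uint8)
for q in([.5636,.1592,.02],[.6392,.1655,.016],[.5636-.03,.1592-.0025,.02]):print(np.round(proj("wrist",q,c)))
print(blobs(h,(0,0,640,400),300)[:5])
```

```text
[5.95, (9, 0.0735, -142.7), '|', (13, 0.1205, 34.5), '|']
6.0 [0.5622389  0.15935971 0.11878305] [ 3.13728359  0.13235644 -0.00939558] 0.5010098468398653
[319. 206.]
[319. 117.]
[319. 239.]
[(106002, np.float64(283.21), np.float64(116.05), np.int32(0), np.int32(0), np.int32(640), np.int32(316)), (3189, np.float64(615.75), np.float64(369.33), np.int32(575), np.int32(322), np.int32(65), np.int32(78)), (2384, np.float64(22.33), np.float64(374.77), np.int32(0), np.int32(317), np.int32(66), np.int32(83)), (2035, np.float64(321.37), np.float64(221.22), np.int32(309), np.int32(176), np.int32(25), np.int32(94)), (635, np.float64(344.84), np.float64(318.58), np.int32(298), np.int32(310), np.int32(81), np.int32(14))]
```

View pics/w1.png

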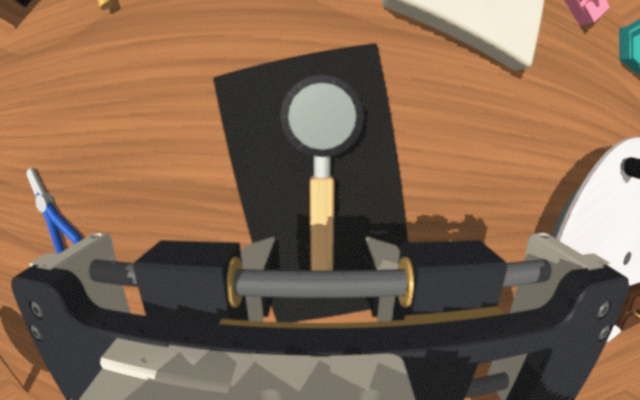

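The loupe lies as computed: the lens is at (322,116) against (319,117) predicted, about 1 mm off, and the fingers straddle the handle. Next I go down and grip.

Emit:
step_arm(steps=[[0.5,-0.5,-12,0,0,0],[0.5,-0.5,-22,0,0,0],[0.5,0,-22,0,0,0],[0,0,-22,0,0,0],[0,0,-16,0,0,0],[0,0,-10,0,0,0],[0,0,-6,0,0,0],[0,0,0,0,0,0],[0,0,0,0,0,0]])

```text
clock: 6.8
position: [0.5665, 0.1579, 0.0123]
ee_rot: [-3.139, -0.129, -0.001]
force: [-0.8, 0.8, 0.8]
width: 0.499
gripper_force: 0.0
```

Emit:
step_arm(steps=[[0,0,0,0,0,0],[0,0,0,0,0,0],[0,0,0,0,0,0],[0,0,0,0,0,0],[0,0,0,0,0,0],[0,0,0,0,0,0]], gripper=0, force=30)

```text
clock: 7.3
position: [0.5664, 0.158, 0.0122]
ee_rot: [-3.139, -0.13, -0.001]
force: [-1.0, 0.1, 5.2]
width: 0.211
gripper_force: 30.0
```

Run:
```python
from h import *
print(track());print(track())
s=observe();print(s["clock"],s["position"],s["ee_rot"],s["width"],s["gripper_force"],s["force"])
```

```text
[7.3, (9, 0.073, 143.9), '|', (16, 0.1202, -37.1), '|']
[7.35, (8, 0.073, 141.5), '|', (16, 0.1207, -39.7), '|']
7.4 [0.56634681 0.15797663 0.01217759] [-3.13884274e+00 -1.29751175e-01 -9.50831552e-04] 0.21662702085971938 30.00078409910202 [-0.29213604 -0.9954289   5.10629638]
```

Emit:
step_arm(steps=[[0,0,4,0,0,0],[0,0,10,0,0,0],[0,0,20,0,0,0],[0,0,26,0,0,0],[0,0,30,0,0,0],[0,0,30,0,0,0],[0,0,26,0,0,0],[0,0,16,0,0,0],[0,0,6,0,0,0],[0,0,0,0,0,0]])

```text
clock: 8.23
position: [0.5668, 0.1582, 0.1816]
ee_rot: [-3.138, -0.13, -0.005]
force: [0.5, -0.3, -1.1]
width: 0.211
gripper_force: 30.0
```

Run:
```python
from h import *
o=onz("wrist",322,116,.016)  # unused camera pose now; real one below
print(track());
c=cal("wrist");s=observe();im=save("wrist","w2");p=s["position"];print(s["clock"],p,s["ee_rot"],s["width"],s["gripper_force"],s["force"])
print(track())
H,S,V=cv2.split(cv2.cvtColor(im,cv2.COLOR_RGB2HSV))
g=cv2.medianBlur(cv2.cvtColor(im,cv2.COLOR_RGB2GRAY),3)
print(cv2.HoughCircles(g,cv2.HOUGH_GRADIENT,1,60,param1=80,param2=30,minRadius=25,maxRadius=90))
print("pred",proj("wrist",p+[.0755,.0064,0],c))
```

```text
[8.2333, (7, 0.0738, 95.8), '|', (15, 0.1199, -86.0), '|']
8.2833 [0.56603711 0.15788465 0.17997028] [-3.13882894e+00 -1.29835993e-01 -9.51529563e-04] 0.2152463514095506 29.999518990516663 [-0.12945588  0.48675137 -1.25572313]
[8.3333, (7, 0.0735, 90.3), '|', (17, 0.1206, -91.2), '|']
[[[319.5 119.5  56. ]]]
pred (np.float64(317.33331060693007), np.float64(116.39338096696387))
```

View pics/w2.png

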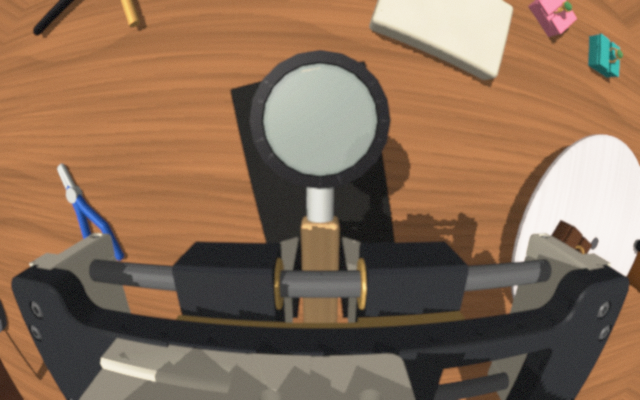

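The loupe is held squarely: the lens centre is at (319.5,119.5), so its offset from the TCP is about (74, 5) mm. Next I fit the disc's rotation and plan the interception.

```bash
cat > plan.py <<'E'
import numpy as np,sys,json
from scipy.optimize import least_squares
obs=json.load(open("obs.json"))  # [t, stone_r, stone_deg] about C0 (CW, unwrapped here)
C0=np.array([.543,-.203])
O=np.array(obs);t=O[:,0];P=C0+O[:,1:2]*np.c_[np.cos(np.radians(O[:,2])),np.sin(np.radians(O[:,2]))]
k=.0003/.0202;w_f=.0001/.0003
def th(q,t): # dw/dt=-k(w+w_f)
    s=t-8; A=q[4]+w_f; return q[3]-(A*(1-np.exp(-k*s))/k-w_f*s)
def pos(q,t): a=th(q,t); return np.c_[q[0]+q[2]*np.cos(a),q[1]+q[2]*np.sin(a)]
fit=least_squares(lambda q:(pos(q,t)-P).ravel()*1e3,[.543,-.203,.0735,np.radians(107),.92])
q=fit.x; L=np.array([.074,.0054])
def target(t): return pos(q,np.atleast_1d(t))-L
def rows(p0,t0,n,blend):
    "p0 xy m, blend rows of smooth approach then exact following; returns mm"
    out=[];p=np.array(p0)*1e3;s0=np.array(p0)-target(t0)[0]
    # start: error decays by smoothstep; for a moving start use blend small
    for i in range(1,n+1):
        x=min(1,i/blend) if blend else 1; e=1-(10*x**3-15*x**4+6*x**5)
        g=(target(t0+i/12)[0]+s0*e)*1e3; d=(g-p).round(1); p=p+d; out.append(d.tolist())
    return out,p
if __name__=="__main__":
    print("fit",q.round(4),"rms mm",np.sqrt(np.mean(fit.fun**2)).round(2))
    x,y,t0,n,b=map(float,sys.argv[1:6]); r,p=rows((x,y),t0,int(n),int(b)); print(r,p,"t end",t0+n/12, "target end",target(t0+n/12))
E
echo '[[4.4167,0.0744,-58.3],[4.4667,0.0744,-61.3],[4.5167,0.0743,-62.9],[4.5667,0.0737,-65.7],[5.95,0.0735,-142.7],[7.3,0.073,143.9],[7.35,0.073,141.5],[8.2333,0.0738,95.8],[8.3333,0.0735,90.3]]' > obs.json
python3 plan.py .5664 .1580 8.3833 40 28; python3 -c "
from h import *
s=observe();print(s['clock'],s['position'])"
```

```text
fit [ 0.5439 -0.2029  0.0738  1.8881  0.9076] rms mm 0.43
[[5.5, -0.5], [5.2, -1.6], [4.7, -3.3], [4.1, -5.3], [3.2, -7.7], [2.5, -10.1], [1.5, -12.7], [0.7, -15.1], [-0.2, -17.3], [-1.0, -19.4], [-1.8, -21.2], [-2.5, -22.5], [-3.1, -23.6], [-3.5, -24.1], [-3.8, -24.4], [-4.1, -24.1], [-4.2, -23.5], [-4.3, -22.4], [-4.1, -21.0], [-4.0, -19.3], [-3.7, -17.4], [-3.4, -15.3], [-3.2, -13.1], [-2.8, -11.0], [-2.6, -8.9], [-2.4, -7.1], [-2.3, -5.7], [-2.5, -4.8], [-2.7, -4.5], [-3.1, -4.3], [-3.3, -4.0], [-3.6, -3.8], [-3.9, -3.6], [-4.1, -3.2], [-4.3, -3.0], [-4.5, -2.6], [-4.7, -2.3], [-4.8, -1.9], [-4.9, -1.6], [-5.0, -1.3]] [ 485.4 -280.5] t end 11.716633333333334 target end [[ 0.48536437 -0.28050406]]
8.3833 [0.56523685 0.15756192 0.17838445]
```

Emit:
step_arm(steps=[[5.5,-0.5,0,0,0,0],[5.2,-1.6,0,0,0,0],[4.7,-3.3,0,0,0,0],[4.1,-5.3,0,0,0,0],[3.2,-7.7,0,0,0,0],[2.5,-10.1,0,0,0,0],[1.5,-12.7,0,0,0,0],[0.7,-15.1,0,0,0,0],[-0.2,-17.3,0,0,0,0],[-1,-19.4,0,0,0,0],[-1.8,-21.2,-1,0,0,0],[-2.5,-22.5,-1,0,0,0],[-3.1,-23.6,-1,0,0,0],[-3.5,-24.1,-1,0,0,0],[-3.8,-24.4,-1,0,0,0],[-4.1,-24.1,-1,0,0,0],[-4.2,-23.5,-1,0,0,0],[-4.3,-22.4,-1,0,0,0],[-4.1,-21,-1,0,0,0],[-4,-19.3,-1,0,0,0]])

```text
clock: 10.05
position: [0.5558, -0.1642, 0.1698]
ee_rot: [3.138, 0.127, -0.0]
force: [0.7, -0.2, -0.5]
width: 0.212
gripper_force: 30.0
```

Emit:
step_arm(steps=[[-3.7,-17.4,0,0,0,0],[-3.4,-15.3,0,0,0,0],[-3.2,-13.1,0,0,0,0],[-2.8,-11,0,0,0,0],[-2.6,-8.9,0,0,0,0],[-2.4,-7.1,0,0,0,0],[-2.3,-5.7,0,0,0,0],[-2.5,-4.8,0,0,0,0],[-2.7,-4.5,0,0,0,0],[-3.1,-4.3,0,0,0,0],[-3.3,-4,0,0,0,0],[-3.6,-3.8,0,0,0,0],[-3.9,-3.6,0,0,0,0],[-4.1,-3.2,0,0,0,0],[-4.3,-3,0,0,0,0],[-4.5,-2.6,0,0,0,0],[-4.7,-2.3,0,0,0,0],[-4.8,-1.9,0,0,0,0],[-4.9,-1.6,0,0,0,0],[-5,-1.3,0,0,0,0]])

```text
clock: 11.72
position: [0.4846, -0.2807, 0.1698]
ee_rot: [3.139, 0.13, 0.0]
force: [0.4, 0.4, -1.1]
width: 0.215
gripper_force: 30.0
```

```bash
python3 - <<'E'
from h import *
import plan
s=observe();print(s["clock"],s["position"],s["ee_rot"],plan.target(s["clock"]))
c=cal("wrist");im=save("wrist","w3")
st=np.r_[plan.pos(plan.q,np.array([s["clock"]]))[0],.12];print("stone pred",st,proj("wrist",st,c),"lens",proj("wrist",s["position"]+[.074,.0054,0],c))
H,S,V=cv2.split(cv2.cvtColor(im,cv2.COLOR_RGB2HSV))
for x in blobs(((H>35)&(H<90)&(S>90)).astype(np.uint8),(220,40,420,220),10):print("green",x)
E
python3 plan.py .4854 -.2805 11.7667 40 4; rm -f /tmp/x
```

```text
11.7167 [ 0.48457261 -0.28073973  0.16977889] [3.13881369e+00 1.29877353e-01 4.23813678e-05] [[ 0.48536033 -0.28050493]]
stone pred [ 0.55936033 -0.27510493  0.12      ] (np.float64(319.04064982413274), np.float64(119.27937348642153)) lens (np.float64(319.1215652023855), np.float64(119.4645789936031))
fit [ 0.5439 -0.2029  0.0738  1.8881  0.9076] rms mm 0.43
[[-5.4, -0.7], [-6.4, -0.6], [-6.4, -0.2], [-5.4, 0.3], [-5.1, 0.8], [-5.0, 1.0], [-4.9, 1.5], [-4.8, 1.7], [-4.6, 2.1], [-4.5, 2.4], [-4.3, 2.7], [-4.1, 3.0], [-3.9, 3.2], [-3.6, 3.5], [-3.4, 3.8], [-3.1, 3.9], [-2.8, 4.1], [-2.6, 4.4], [-2.2, 4.4], [-2.0, 4.6], [-1.6, 4.7], [-1.3, 4.9], [-0.9, 4.8], [-0.7, 4.9], [-0.3, 5.0], [0.1, 4.9], [0.3, 4.9], [0.7, 4.9], [1.0, 4.8], [1.4, 4.8], [1.6, 4.6], [1.9, 4.5], [2.2, 4.3], [2.5, 4.2], [2.8, 4.0], [3.0, 3.8], [3.3, 3.6], [3.5, 3.4], [3.6, 3.1], [3.9, 2.9]] [ 427.9 -147.6] t end 15.100033333333334 target end [[ 0.42791946 -0.14764254]]
```

View pics/w3.png

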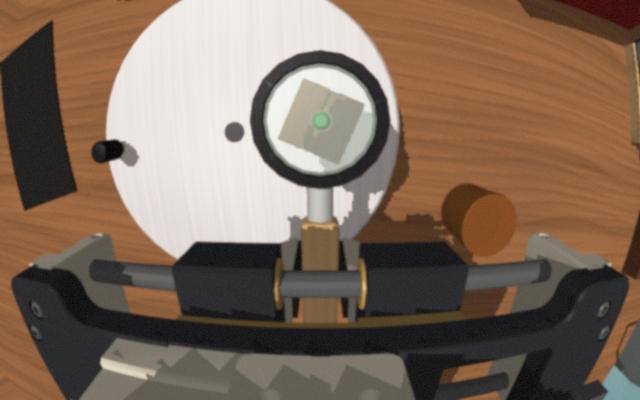

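The green stone sits in the middle of the glass at (320,120), as predicted. I'll keep following.

Emit:
step_arm(steps=[[-5.4,-0.7,0,0,0,0],[-6.4,-0.6,0,0,0,0],[-6.4,-0.2,0,0,0,0],[-5.4,0.3,0,0,0,0],[-5.1,0.8,0,0,0,0],[-5,1,0,0,0,0],[-4.9,1.5,0,0,0,0],[-4.8,1.7,0,0,0,0],[-4.6,2.1,0,0,0,0],[-4.5,2.4,0,0,0,0],[-4.3,2.7,0,0,0,0],[-4.1,3,0,0,0,0],[-3.9,3.2,0,0,0,0],[-3.6,3.5,0,0,0,0],[-3.4,3.8,0,0,0,0],[-3.1,3.9,0,0,0,0],[-2.8,4.1,0,0,0,0],[-2.6,4.4,0,0,0,0],[-2.2,4.4,0,0,0,0],[-2,4.6,0,0,0,0]])

```text
clock: 13.43
position: [0.4004, -0.2342, 0.1697]
ee_rot: [3.139, 0.13, 0.0]
force: [-0.0, 0.0, -1.3]
width: 0.214
gripper_force: 30.0
```

Emit:
step_arm(steps=[[-1.6,4.7,0,0,0,0],[-1.3,4.9,0,0,0,0],[-0.9,4.8,0,0,0,0],[-0.7,4.9,0,0,0,0],[-0.3,5,0,0,0,0],[0.1,4.9,0,0,0,0],[0.3,4.9,0,0,0,0],[0.7,4.9,0,0,0,0],[1,4.8,0,0,0,0],[1.4,4.8,0,0,0,0],[1.6,4.6,0,0,0,0],[1.9,4.5,0,0,0,0],[2.2,4.3,0,0,0,0],[2.5,4.2,0,0,0,0],[2.8,4,0,0,0,0],[3,3.8,0,0,0,0],[3.3,3.6,0,0,0,0],[3.5,3.4,0,0,0,0],[3.6,3.1,0,0,0,0],[3.9,2.9,0,0,0,0]])

```text
clock: 15.1
position: [0.4279, -0.1474, 0.1697]
ee_rot: [3.139, 0.13, -0.0]
force: [-0.1, 0.1, -0.4]
width: 0.211
gripper_force: 30.0
```

```bash
python3 - <<'E'
from h import *
import plan
s=observe();print(s["clock"],s["position"],s["ee_rot"],plan.target(s["clock"]))
c=cal("wrist");im=save("wrist","w4")
st=np.r_[plan.pos(plan.q,np.array([s["clock"]]))[0],.12];print("stone pred",proj("wrist",st,c))
H,S,V=cv2.split(cv2.cvtColor(im,cv2.COLOR_RGB2HSV))
b=[blobs(((H>35)&(H<90)&(S>a)).astype(np.uint8),(260,60,380,180),30)[:2] for a in (40,60,80)];print(b)
im0=cv2.cvtColor(cv2.imread("pics/w3.png"),cv2.COLOR_BGR2HSV);print("stone hsv in w3",im0[120,320])
E
python3 plan.py .4279 -.1476 15.15 40 4
```

```text
15.1 [ 0.4279447  -0.14738708  0.16972078] [ 3.13885878e+00  1.29832276e-01 -1.29692093e-04] [[ 0.42791788 -0.14764363]]
stone pred (np.float64(319.67177109155034), np.float64(120.57705809809609))
[[(322, np.float64(316.99), np.float64(109.51), np.int32(307), np.int32(100), np.int32(21), np.int32(20))], [], []]
stone hsv in w3 [ 61  54 192]
fit [ 0.5439 -0.2029  0.0738  1.8881  0.9076] rms mm 0.43
[[4.4, 2.6], [5.2, 2.8], [5.4, 2.5], [4.8, 1.7], [4.6, 1.3], [4.6, 1.0], [4.7, 0.7], [4.8, 0.4], [4.7, 0.1], [4.7, -0.3], [4.7, -0.5], [4.7, -0.8], [4.5, -1.1], [4.5, -1.4], [4.4, -1.7], [4.3, -2.0], [4.1, -2.2], [3.9, -2.5], [3.8, -2.7], [3.6, -2.9], [3.4, -3.2], [3.2, -3.3], [3.0, -3.6], [2.7, -3.7], [2.5, -3.8], [2.3, -4.1], [2.0, -4.1], [1.7, -4.2], [1.5, -4.4], [1.2, -4.4], [0.9, -4.4], [0.6, -4.5], [0.3, -4.6], [0.1, -4.5], [-0.2, -4.5], [-0.5, -4.5], [-0.7, -4.5], [-1.0, -4.4], [-1.3, -4.3], [-1.6, -4.2]] [ 538.4 -235.8] t end 18.483333333333334 target end [[ 0.53843628 -0.23576985]]
```

The stone shows at (317,109.5) against (319.7,120.6) predicted, so it is about 6 mm ahead: the bearing has less friction than nominal. I'll refit with the friction left free.

```bash
python3 - <<'E'
from h import *
import json
c=cal("wrist");o=json.load(open("obs.json"))
p=onz("wrist",316.99,109.51,.118,c)[:2];d=p-C0
o.append([15.1,float(np.hypot(*d)),float(np.degrees(np.arctan2(d[1],d[0])))])
im=cv2.imread("pics/w3.png");H,S,V=cv2.split(cv2.cvtColor(im,cv2.COLOR_BGR2HSV));b=blobs(((H>35)&(H<90)&(S>40)).astype(np.uint8),(260,60,380,180),30);print(b)
c2=list(c);T=c[3].copy();sh=np.array([.4854-.4279,-.2805+.1474,0]);T[:3,3]-=T[:3,:3]@sh;c2[3]=T
p=onz("wrist",b[0][1],b[0][2],.118,c2)[:2];d=p-C0
o.append([11.7167,float(np.hypot(*d)),float(np.degrees(np.arctan2(d[1],d[0])))])
print(o[-2:]);json.dump(o,open("obs.json","w"))
E
sed -i 's/A=q\[4\]+w_f; return.*/A=q[4]+w_f; kk=k*q[5]; return q[3]-(A*(1-np.exp(-kk*s))\/kk-w_f*s)/; s/np.radians(107),.92\]/np.radians(107),.92,.8]/' plan.py
python3 plan.py .4279 -.1476 15.15 40 6; python3 -c "
import plan;print(plan.fit.fun.reshape(-1,2).round(1).tolist())"
```

```text
[(328, np.float64(320.64), np.float64(120.22), np.int32(311), np.int32(111), np.int32(21), np.int32(20))]
[[15.1, 0.07178555766260697, 117.17738246624995], [11.7167, 0.07441198357924693, -76.27096779463837]]
fit [ 0.5451 -0.2025  0.0738  1.9056  0.9064  0.7218] rms mm 0.71
[[4.9, 2.3], [6.4, 2.8], [7.6, 3.0], [7.8, 2.8], [6.6, 1.8], [5.3, 0.7], [5.0, 0.1], [5.0, -0.2], [4.9, -0.5], [4.9, -0.9], [4.8, -1.2], [4.7, -1.4], [4.6, -1.9], [4.5, -2.1], [4.3, -2.3], [4.1, -2.7], [3.9, -3.0], [3.7, -3.1], [3.6, -3.5], [3.2, -3.6], [3.0, -3.9], [2.8, -4.0], [2.5, -4.2], [2.1, -4.3], [1.9, -4.5], [1.6, -4.6], [1.3, -4.7], [1.0, -4.7], [0.7, -4.8], [0.3, -4.8], [0.0, -4.8], [-0.2, -4.9], [-0.6, -4.7], [-0.9, -4.8], [-1.2, -4.6], [-1.5, -4.5], [-1.8, -4.5], [-2.1, -4.3], [-2.3, -4.2], [-2.6, -4.0]] [ 531.7 -250.3] t end 18.483333333333334 target end [[ 0.5316534  -0.25025296]]
[[0.2, -0.0], [0.5, 0.2], [-0.8, -0.5], [-0.5, -0.8], [1.8, 0.3], [0.1, -1.0], [0.2, -0.7], [0.5, 0.3], [0.0, 0.8], [-1.1, 1.1], [-1.0, 0.3]]
```

Emit:
step_arm(steps=[[4.9,2.3,0,0,0,0],[6.4,2.8,0,0,0,0],[7.6,3,0,0,0,0],[7.8,2.8,0,0,0,0],[6.6,1.8,0,0,0,0],[5.3,0.7,0,0,0,0],[5,0.1,0,0,0,0],[5,-0.2,0,0,0,0],[4.9,-0.5,0,0,0,0],[4.9,-0.9,0,0,0,0],[4.8,-1.2,0,0,0,0],[4.7,-1.4,0,0,0,0],[4.6,-1.9,0,0,0,0],[4.5,-2.1,0,0,0,0],[4.3,-2.3,0,0,0,0],[4.1,-2.7,0,0,0,0],[3.9,-3,0,0,0,0],[3.7,-3.1,0,0,0,0],[3.6,-3.5,0,0,0,0],[3.2,-3.6,0,0,0,0]])

```text
clock: 16.82
position: [0.5277, -0.161, 0.1697]
ee_rot: [3.139, 0.13, -0.0]
force: [1.1, 0.4, -2.4]
width: 0.211
gripper_force: 30.0
```

```bash
cat > upd.py <<'E'
from h import *
import json,plan
s=observe();t=s["clock"];print(t,s["position"],plan.target(t))
c=cal("wrist");im=save("wrist","w_%d"%int(t*10))
H,S,V=cv2.split(cv2.cvtColor(im,cv2.COLOR_RGB2HSV))
b=blobs(((H>35)&(H<90)&(S>40)).astype(np.uint8),(260,60,380,180),30)[0];print(b)
d=onz("wrist",b[1],b[2],.118,c)[:2]-C0;o=json.load(open("obs.json"));o.append([t,float(np.hypot(*d)),float(np.degrees(np.arctan2(d[1],d[0])))])
print("stone-lens mm",(d+C0-s["position"][:2]-plan.L)*1e3)
json.dump(o,open("obs.json","w"))
E
python3 upd.py; python3 plan.py .5258 -.1642 16.867 40 4;python3 -c "
import plan;print(plan.fit.fun.reshape(-1,2).round(1)[-3:].tolist())"
```

```text
16.8167 [ 0.52774705 -0.16097767  0.1697306 ] [[ 0.52771809 -0.16050918]]
(328, np.float64(318.72), np.float64(121.66), np.int32(309), np.int32(112), np.int32(21), np.int32(21))
stone-lens mm [-0.81944973  0.29876768]
fit [ 0.545  -0.2026  0.0738  1.9046  0.9068  0.7326] rms mm 0.7
[[3.2, -3.8], [4.0, -3.5], [3.7, -3.7], [2.4, -4.2], [1.7, -4.6], [1.4, -4.6], [1.1, -4.7], [0.8, -4.7], [0.5, -4.8], [0.2, -4.8], [-0.1, -4.8], [-0.5, -4.8], [-0.7, -4.8], [-1.1, -4.6], [-1.3, -4.6], [-1.7, -4.5], [-1.9, -4.4], [-2.2, -4.2], [-2.5, -4.0], [-2.7, -3.9], [-3.0, -3.7], [-3.2, -3.5], [-3.4, -3.3], [-3.6, -3.1], [-3.8, -2.8], [-3.9, -2.6], [-4.1, -2.3], [-4.3, -2.0], [-4.3, -1.8], [-4.5, -1.4], [-4.5, -1.2], [-4.6, -0.9], [-4.6, -0.6], [-4.7, -0.3], [-4.7, -0.1], [-4.6, 0.3], [-4.6, 0.6], [-4.6, 0.9], [-4.5, 1.1], [-4.4, 1.4]] [ 446.2 -277.5] t end 20.200333333333333 target end [[ 0.44621606 -0.27748031]]
[[-1.2, 0.9], [-1.2, 0.3], [0.5, 0.3]]
```

Within 1 mm of centre. I gave the planner a wrong start point, so I'll rerun it.

```bash
python3 plan.py .5277 -.1608 16.8667 60 4
```

```text
fit [ 0.545  -0.2026  0.0738  1.9046  0.9068  0.7326] rms mm 0.7
[[3.0, -4.1], [3.2, -4.9], [3.0, -5.0], [2.2, -4.6], [1.7, -4.5], [1.4, -4.7], [1.1, -4.7], [0.8, -4.7], [0.5, -4.8], [0.2, -4.8], [-0.1, -4.8], [-0.5, -4.8], [-0.7, -4.7], [-1.1, -4.7], [-1.3, -4.6], [-1.7, -4.5], [-1.9, -4.3], [-2.2, -4.3], [-2.5, -4.0], [-2.7, -3.9], [-3.0, -3.7], [-3.2, -3.5], [-3.4, -3.3], [-3.6, -3.1], [-3.8, -2.8], [-3.9, -2.6], [-4.1, -2.3], [-4.3, -2.0], [-4.3, -1.8], [-4.5, -1.4], [-4.5, -1.2], [-4.6, -0.9], [-4.6, -0.6], [-4.7, -0.3], [-4.6, -0.1], [-4.7, 0.3], [-4.6, 0.6], [-4.6, 0.9], [-4.5, 1.1], [-4.4, 1.4], [-4.3, 1.7], [-4.2, 2.0], [-4.0, 2.2], [-3.9, 2.4], [-3.7, 2.7], [-3.6, 2.9], [-3.3, 3.1], [-3.2, 3.4], [-2.9, 3.5], [-2.8, 3.6], [-2.4, 3.9], [-2.3, 4.0], [-1.9, 4.0], [-1.8, 4.3], [-1.4, 4.3], [-1.2, 4.3], [-0.9, 4.5], [-0.7, 4.4], [-0.3, 4.5], [-0.1, 4.5]] [ 397.3 -207.3] t end 21.8667 target end [[ 0.39726021 -0.20725246]]
```

Emit:
step_arm(steps=[[3,-4.1,0,0,0,0],[3.2,-4.9,0,0,0,0],[3,-5,0,0,0,0],[2.2,-4.6,0,0,0,0],[1.7,-4.5,0,0,0,0],[1.4,-4.7,0,0,0,0],[1.1,-4.7,0,0,0,0],[0.8,-4.7,0,0,0,0],[0.5,-4.8,0,0,0,0],[0.2,-4.8,0,0,0,0],[-0.1,-4.8,0,0,0,0],[-0.5,-4.8,0,0,0,0],[-0.7,-4.7,0,0,0,0],[-1.1,-4.7,0,0,0,0],[-1.3,-4.6,0,0,0,0],[-1.7,-4.5,0,0,0,0],[-1.9,-4.3,0,0,0,0],[-2.2,-4.3,0,0,0,0],[-2.5,-4,0,0,0,0],[-2.7,-3.9,0,0,0,0]])

```text
clock: 18.53
position: [0.5295, -0.2524, 0.1698]
ee_rot: [3.139, 0.13, 0.0]
force: [0.7, 0.0, -1.0]
width: 0.215
gripper_force: 30.0
```

Emit:
step_arm(steps=[[-3,-3.7,0,0,0,0],[-3.2,-3.5,0,0,0,0],[-3.4,-3.3,0,0,0,0],[-3.6,-3.1,0,0,0,0],[-3.8,-2.8,0,0,0,0],[-3.9,-2.6,0,0,0,0],[-4.1,-2.3,0,0,0,0],[-4.3,-2,0,0,0,0],[-4.3,-1.8,0,0,0,0],[-4.5,-1.4,0,0,0,0],[-4.5,-1.2,0,0,0,0],[-4.6,-0.9,0,0,0,0],[-4.6,-0.6,0,0,0,0],[-4.7,-0.3,0,0,0,0],[-4.6,-0.1,0,0,0,0],[-4.7,0.3,0,0,0,0],[-4.6,0.6,0,0,0,0],[-4.6,0.9,0,0,0,0],[-4.5,1.1,0,0,0,0],[-4.4,1.4,0,0,0,0]])

```text
clock: 20.2
position: [0.4454, -0.2771, 0.1697]
ee_rot: [3.139, 0.13, -0.0]
force: [0.5, 0.1, -0.9]
width: 0.212
gripper_force: 30.0
```

Emit:
step_arm(steps=[[-4.3,1.7,0,0,0,0],[-4.2,2,0,0,0,0],[-4,2.2,0,0,0,0],[-3.9,2.4,0,0,0,0],[-3.7,2.7,0,0,0,0],[-3.6,2.9,0,0,0,0],[-3.3,3.1,0,0,0,0],[-3.2,3.4,0,0,0,0],[-2.9,3.5,0,0,0,0],[-2.8,3.6,0,0,0,0],[-2.4,3.9,0,0,0,0],[-2.3,4,0,0,0,0],[-1.9,4,0,0,0,0],[-1.8,4.3,0,0,0,0],[-1.4,4.3,0,0,0,0],[-1.2,4.3,0,0,0,0],[-0.9,4.5,0,0,0,0],[-0.7,4.4,0,0,0,0],[-0.3,4.5,0,0,0,0],[-0.1,4.5,0,0,0,0]])

```text
clock: 21.87
position: [0.397, -0.2066, 0.1698]
ee_rot: [3.139, 0.13, 0.0]
force: [-0.6, 0.1, -1.1]
width: 0.211
gripper_force: 30.0
```

```bash
python3 upd.py; python3 plan.py .3973 -.2073 21.9167 20 4
```

```text
21.8667 [ 0.39699847 -0.20660506  0.16976144] [[ 0.39726021 -0.20725246]]
(328, np.float64(331.88), np.float64(119.89), np.int32(322), np.int32(110), np.int32(21), np.int32(21))
stone-lens mm [ 1.1344939 -8.397327 ]
fit [ 0.5449 -0.2029  0.0737  1.8942  0.9091  0.8134] rms mm 0.86
[[-0.1, 4.0], [0.2, 2.7], [0.5, 2.7], [0.7, 3.9], [1.0, 4.3], [1.2, 4.2], [1.5, 4.1], [1.7, 4.0], [2.0, 3.9], [2.1, 3.7], [2.4, 3.6], [2.6, 3.5], [2.8, 3.3], [2.9, 3.2], [3.1, 2.9], [3.3, 2.8], [3.5, 2.6], [3.6, 2.3], [3.7, 2.2], [3.8, 1.9]] [ 439.8 -141.5] t end 23.583366666666667 target end [[ 0.43980821 -0.14152501]]
```

The stone has been followed for about 11 s, from 10.8 to 21.9 s, with every check inside 9 mm. I'll take the loupe back to its place on the mat.

Emit:
step_arm(steps=[[1.9,4,0,0,0,0],[3.7,8,0,0,0,0],[6,13,0,0,0,0],[8.4,18,0,0,0,0],[10.2,22,0,0,0,0],[11.2,24,0,0,0,0],[11.6,25,0,0,0,0],[11.6,25,0,0,0,0],[11.6,25,0,0,0,0],[11.6,25,0,0,0,0],[11.6,25,0,0,0,0],[11.6,25,0,0,0,0],[11.6,25,0,0,0,0],[11.2,24,0,0,0,0],[10.2,22,0,0,0,0],[8.4,18,0,0,0,0],[6.5,14,0,0,0,0],[4.6,10,0,0,0,0],[3.7,8,0,0,0,0],[2.1,4.6,0,0,0,0]])

```text
clock: 23.58
position: [0.5665, 0.1582, 0.1696]
ee_rot: [3.139, 0.13, -0.0]
force: [0.2, -0.3, -1.0]
width: 0.21
gripper_force: 30.0
```

Emit:
step_arm(steps=[[0,0,-10,0,0,0],[0,0,-20,0,0,0],[0,0,-25,0,0,0],[0,0,-25,0,0,0],[0,0,-25,0,0,0],[0,0,-20,0,0,0],[0,0,-12,0,0,0],[0,0,-8,0,0,0],[0,0,-4,0,0,0],[0,0,-1,0,0,0],[0,0,-1,0,0,0],[0,0,-1,0,0,0],[0,0,-1,0,0,0],[0,0,0,0,0,0],[0,0,0,0,0,0]])

```text
clock: 24.83
position: [0.5665, 0.1576, 0.0171]
ee_rot: [-3.139, -0.13, -0.001]
force: [-0.4, -0.3, -1.6]
width: 0.216
gripper_force: 30.0
```

Emit:
step_arm(steps=[[0,0,-0.7,0,0,0],[0,0,-0.7,0,0,0],[0,0,-0.7,0,0,0],[0,0,-0.7,0,0,0],[0,0,-0.5,0,0,0],[0,0,-0.5,0,0,0],[0,0,0,0,0,0],[0,0,0,0,0,0]])

```text
clock: 25.5
position: [0.5663, 0.1575, 0.0129]
ee_rot: [3.139, 0.13, -0.0]
force: [0.8, 0.0, -1.3]
width: 0.214
gripper_force: 30.0
```

Emit:
step_arm(steps=[[0,0,-0.3,0,0,0],[0,0,-0.3,0,0,0],[0,0,0,0,0,0],[0,0,0,0,0,0]])

```text
clock: 25.83
position: [0.5663, 0.1575, 0.0123]
ee_rot: [3.139, 0.13, -0.0]
force: [0.4, -0.6, -1.5]
width: 0.212
gripper_force: 30.0
```

Emit:
step_arm(steps=[[0,0,-0.3,0,0,0],[0,0,-0.3,0,0,0],[0,0,0,0,0,0],[0,0,0,0,0,0]])

```text
clock: 26.17
position: [0.5663, 0.1576, 0.0121]
ee_rot: [3.139, 0.13, 0.0]
force: [-1.8, -1.2, 5.4]
width: 0.214
gripper_force: 30.0
```

Run:
```python
from h import *
F=[]
for i in range(3): cams.get_image("top");s=observe();F.append([*s["force"],s["position"][2]])
print(np.round(F,3),s["ft_torque"])
```

```text
[[-2.064 -0.345  5.22   0.012]
 [-2.243 -1.363  5.703  0.012]
 [-2.12  -1.035  6.35   0.012]] [-0.1752255   0.45049511 -0.04503613]
```

It has touched down with about 6 N, so I release and rise.

Emit:
step_arm(steps=[[0,0,0,0,0,0],[0,0,0,0,0,0],[0,0,0,0,0,0],[0,0,0,0,0,0]], gripper=0.5)

```text
clock: 26.65
position: [0.5663, 0.1575, 0.0117]
ee_rot: [3.139, 0.13, 0.0]
force: [0.6, 0.5, 0.1]
width: 0.455
gripper_force: 0.0
```

Emit:
step_arm(steps=[[0,0,3,0,0,0],[0,0,8,0,0,0],[0,0,15,0,0,0],[0,0,22,0,0,0],[0,0,25,0,0,0],[0,0,25,0,0,0],[0,0,20,0,0,0],[0,0,10,0,0,0],[0,0,0,0,0,0],[0,0,0,0,0,0]])

```text
clock: 27.48
position: [0.5663, 0.1574, 0.1398]
ee_rot: [3.139, 0.13, 0.001]
force: [0.1, -0.7, -1.2]
width: 0.498
gripper_force: 0.0
```

Run:
```python
from h import *
print(track());a=save("wrist","wf");b=save("top","tf");s=observe();print(s["clock"],s["position"],s["width"],s["force"]);print(track())
cv2.imwrite("pics/cf.png",np.hstack([a[0:400,150:550,::-1],cv2.resize(b[130:270,240:450,::-1],(400,400))]))
```

```text
[27.4833, (9, 0.075, -34.6), '|', (11, 0.1197, 143.3), '|']
27.6333 [0.56540236 0.15713268 0.13826142] 0.49916632675882455 [-0.03891187 -0.26790982 -0.00364414]
[27.6333, (10, 0.0749, -39.7), '|', (9, 0.1188, 137.8), '|']
```

View pics/cf.png

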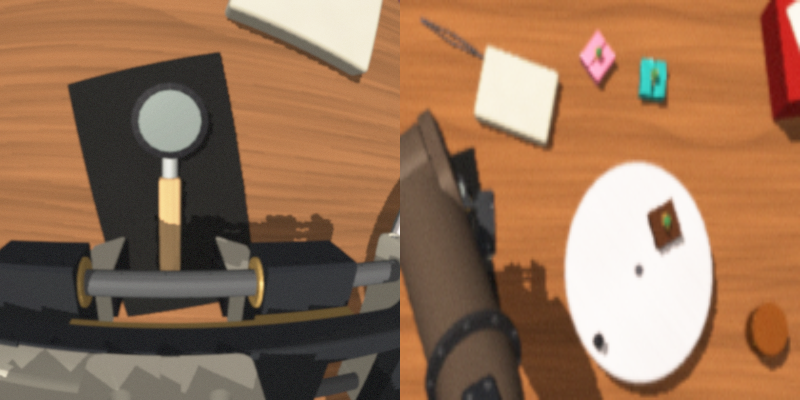

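The loupe lies flat on its mat with the lens at (320,120) in the wrist picture, the fingers are clear, and the turntable is running on. Before handing in, I'll check how well the stone was centred using a final fit to all the data.

Run:
```python
import json
o=json.load(open("obs.json"));o+=[[27.4833,.075,-34.6],[27.6333,.0749,-39.7]];json.dump(o,open("obs.json","w"))
import plan,numpy as np
print(plan.q.round(4),np.abs(plan.fit.fun).max())
for t,x,y in[(10.9,.5374,-.2449),(11.72,.4846,-.2807),(13.43,.4004,-.2342),(15.1,.4279,-.1474),(16.82,.5277,-.161),(18.53,.5295,-.2524),(20.2,.4454,-.2771),(21.87,.397,-.2066)]:
  print(t,((plan.target(t)[0]-[x,y])*1e3).round(1))
```

```text
[ 0.5449 -0.2029  0.0737  1.8943  0.9091  0.8127] 1.9549018975150156
10.9 [-9.2 -9.7]
11.72 [-0.1 -0. ]
13.43 [0.5 3. ]
15.1 [6.4 3. ]
16.82 [-1.5  1.4]
18.53 [2.3 2.6]
20.2 [ 5.2 -2. ]
21.87 [ 0.4 -7.3]
```

```bash
python3 -c "
from cell import job;print(job.sign_off())"
```

```text
the job is handed in; nothing more can be done
None
```

The job is handed in at about 28 s: the turntable ran freely at about one turn in 7 s, the stone was followed for about 10 s with the lens within about 8 mm of it at every check, and the loupe is back flat on its mat with the gripper clear; sign-off gave no verdict.

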